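Stand the plate in the dish rack beside the saucer

TASK

Take the round plate that leans in the draining stand and stand it upright on edge in the dish rack, between the tines of the gap right next to the saucer. Keep hold of it until it is nearly all the way down in the gap, then let go. Leave the pan lid and the saucer where they are.

Things in the scene. Friction and masses are not known exactly. Their poses are not given: they have to be found in the camera images.
- plate_center (a point): Centre of the round white ceramic plate, 130 mm across, 9 mm thick at the rim (foot ring 46 mm across, 2 mm proud of the back), 0.22 kg. Starts on edge in the fixed wire draining stand, leaning 20 degrees on wires that end 85 mm above the worktop; its top rim, 142 mm up, is free to pinch from above, a finger on each face. Own y: disc axis, out of the back; own z starts up to the top rim, 65 mm off.
- lid_center (a point): Centre of the small steel pan lid with a black knob on its face, 90 mm across, 9 mm thick at the rim, its top about 105 mm above the worktop. It leans parallel to the plate in the other place of the draining stand, 110 mm along the stand, either side. Stays there. Own y: along the disc's axis, away from the knob. Mind: behind x = 0.62 m wall cabinets hang less than 0.6 m above the worktop.
- saucer_center (a point): Centre of the small white saucer, 90 mm across, 8 mm thick, standing on edge in one end gap of the rack (y = +80 or -80 mm); a wooden trivet of the same size stands in the other end gap. Their tops are 102 mm above the worktop. Stays there. Own y: along the disc's axis.
- rack: Fixed wire rack. Origin on the worktop under its middle; y along the row of five gaps (centres y = -80, -40, 0, 40, 80 mm), dishes stand in the x-z plane, z up. Tines 6 mm thick at x = -28 and 28 mm, tops 91 mm up, 34 mm clear between. Dishes rest on two wires along y at x = -28 and 28 mm, tops 21 mm up. Seated plate: centre 80 mm, top 145 mm up. Its gap is y = 40 or -40, on the saucer's side.
Things that resemble listed ones, but are neither listed nor needed, are in the scene too. What is shaped like the part that bears saucer_center but green or purple is not meant.

How it is judged:
By the outcome, as a careful person would: the job done as asked, in the order asked, and still so for the second after the job is handed in, with the robot touching nothing.
It also fails if it takes over 46 s, if anything falls off the work surface, if the arm or the gripper's body presses on something with over 40 N, if the wrist force passes 120 N, or if a joint passes its speed limit or range.

ROBOT

A 6-joint arm with a two-finger parallel gripper is mounted at the origin on a cart in front of the work surface, level with it; the furniture and walls round the work are solid. World frame = base frame: x ahead of the robot, y to its left, z up, the work surface at z = 0. Lengths are in m, angles in rad, forces in N, time in s.
With the tool pointing down it reaches from about 0.35 to 0.85 m from the base axis. Payload 8.1 kg.
Tool frame: the origin (TCP) lies midway between the tips of the shut fingers; the grasp point (between the pads) lies 19 mm behind it (robot.grip_point_offset is the distance from the TCP to the grasp point, in m); z points along the fingers, y is the line along which they close (so a half turn about z gives the same grasp; the last joint's range is limited). The gripper opens to 93 mm and grips with 3 to 60 N. Pads are 15 mm wide; open, the fingers measure 128 mm over their backs; the gripper's body (75 mm by 188 mm) begins 65 mm behind the grasp point.
Start: joints at [1.133, 0.13, 1.488, -0, 1.523, -0.085], TCP at [0.207, 0.563, 0.18] pointing down, gripper open.
Joint ranges: [-2.96, 2.96], [-0.89, 2.26], [0.02, 2.5], [-1.34, 4.48], [0, 2.73], [-2.66, 2.66]. Speed limits (rad/s): [2.39, 2.39, 2.79, 3.14, 3.14, 3.14].

INTERFACE

Orientations are given as a rotation vector (axis times angle).
In Python, from plant import robot, read_camera, job gives the robot as it stands.
- The arm moves only by the shell command python3 -m inch 'ROWS' [FORCE]. ROWS is JSON, one flat list of numbers, 5 for each row, row after row: the shift along the world's x, y, z in mm, then the turn about the world's z in degrees, then the opening in per cent of the stroke, from 0 (shut) to 100 (fully open). In form: [dx, dy, dz, yaw, hand, dx, dy, dz, yaw, hand, ...]. A call has 1 to 10 rows; each row is the pose to reach, as a shift and turn from the pose commanded when the call began; what a row does not reach only later rows make up. A row lasts 1/12 s, in which the tool goes at most 41.7 mm and 7.16 degrees, less where a joint would pass 70% of its speed; a pose out of reach is approached as far as the arm can. A call with a gripper value outside its range is refused whole. The fingers move at their own pace and stop on an object; FORCE is the grip in N (left out, the last holds). Time passes only in rows, so rows that repeat a pose let the fingers close. It gives the time, the measured TCP pose, the force, the opening and the grip force at its end, in the units of the state.
- robot.read_state(): the state, without advancing time (a new reading comes with each control period).
- read_camera(name): name is "scene" or "top" or "wrist"; returns a dict with "image" (480x640x3 uint8, blue, green, red), "K" (3x3 intrinsics, pixels), "extrinsics" (4x4, takes a point from world to camera coordinates); the wrist camera has in their place "mount" (4x4, takes a point from camera to tool coordinates, whose origin is the TCP and whose axes are the flange's). Camera axes: x right, y down, z forward; pixel columns grow to the right and rows downward; lengths in m; the calibration is good to about 2 mm. A picture is of the moment at which its call begins: read the wrist's pose just before it. There is no depth.
- job.close_job(): hands the job in; it is judged then, once.
The state is a dict: "t": time; "q": joint angles; "dq": joint speeds; "joint_torque": joint torques, N m; "tool_pos": TCP position; "orientation": TCP orientation; "force": force on the tool from outside, world axes, zero at the start; "wrist_torque": the same for the moment, N m; "opening": finger opening in m; "gripper_force": force on a finger pad.
Only numpy, scipy, OpenCV 4.12 (cv2) and the standard library are available. Lean on these libraries where they do the work, as an engineer would, in place of code of your own. Each camera call takes 0.05 s, during which the arm holds its last target. There are 200 camera calls.

## Working session

There is one attempt and no reset: what is moved stays moved. The work goes in short steps, Python scripts to look and compute and a shell command to move; the robot and the scene stay as the last step left them, time stands still between calls to the robot, and variables do not carry over. Pictures are saved under pics/ and viewed, at most 10 in all, crops included, and the job is handed in when it is done.

```bash
mkdir -p pics; ls
python3 - <<'E'
from plant import robot, read_camera
import cv2,numpy as np
for n in("scene","top"):
    c=read_camera(n);cv2.imwrite(f"pics/{n}0.png",c["image"]);np.savez(f"{n}.npz",K=c["K"],E=c["extrinsics"]);print(n,c["K"].tolist(),np.round(c["extrinsics"],3).tolist())
s=robot.read_state();print({k:np.round(v,3).tolist() for k,v in s.items()})
E
```

```text
pics
scene [[438.9298617581577, 0.0, 319.82151808527806], [0.0, 438.9298617581577, 245.4410291554502], [0.0, 0.0, 1.0]] [[0.794, -0.608, -0.008, -0.327], [-0.27, -0.341, -0.9, 0.267], [0.545, 0.717, -0.435, 0.844], [0.0, 0.0, 0.0, 1.0]]
top [[555.127652584811, 0.0, 313.905139890613], [0.0, 555.127652584811, 240.43830216978577], [0.0, 0.0, 1.0]] [[-0.196, -0.981, 0.003, 0.233], [-0.957, 0.191, -0.219, 0.461], [0.214, -0.046, -0.976, 1.526], [0.0, 0.0, 0.0, 1.0]]
{'t': 0.1, 'q': [1.133, 0.131, 1.489, -0.0, 1.523, -0.085], 'dq': [0.0, -0.001, -0.003, -0.0, 0.001, 0.0], 'joint_torque': [0.001, -56.133, -49.31, 0.077, 0.029, 0.0], 'tool_pos': [0.207, 0.563, 0.179], 'orientation': [-0.551, -3.092, 0.003], 'force': [0.583, 0.388, -0.485], 'wrist_torque': [-0.014, 0.045, -0.079], 'gripper_force': 0.0, 'opening': 0.093}
```

View pics/scene0.png

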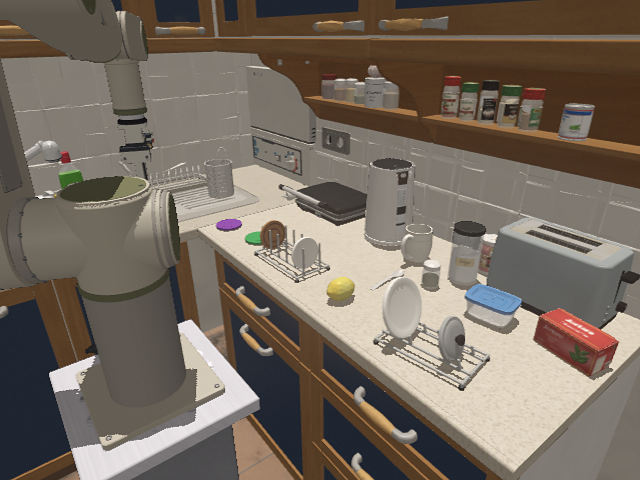

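View pics/top0.png

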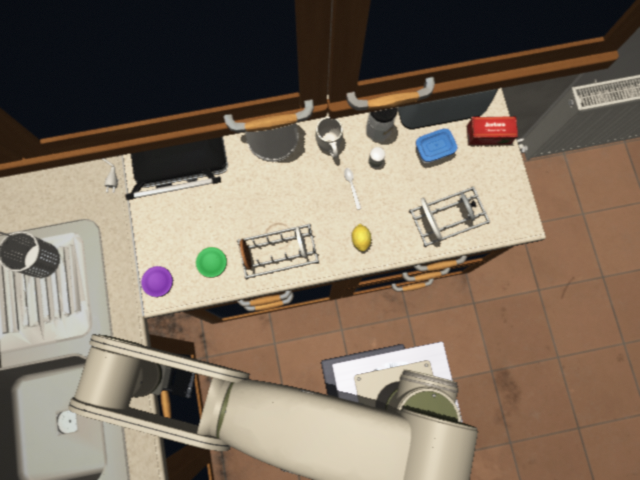

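Scene view: the white plate is at (402,307) and the knobbed lid at (452,340) in the draining stand. The rack has the trivet at (273,235) and the saucer at (305,250); flat green and purple decoys lie at (258,238) and (229,225). Top view: plate (430,220), lid (467,208), rack centre (278,250), saucer (301,243), trivet (246,253).

Candidates for the plate are the big white disc in the stand (402,307), the lid (452,340), and the saucer (305,250). I choose (402,307). For the saucer, white (305,250) rather than the brown trivet or green/purple discs. Next is a close crop to check.

Run:
```python
import cv2,numpy as np
t=cv2.imread("pics/top0.png");s=cv2.imread("pics/scene0.png")
f=lambda im,x,y:cv2.resize(im[y:y+75,x:x+100],(400,300),interpolation=cv2.INTER_CUBIC)
g=np.vstack([np.hstack([f(t,230,210),f(t,400,180)]),np.hstack([f(s,245,210),cv2.resize(s[270:390,360:520],(400,300),interpolation=cv2.INTER_CUBIC)])])
cv2.imwrite("pics/crop0.png",g)
```

```text
(no output)
```

View pics/crop0.png

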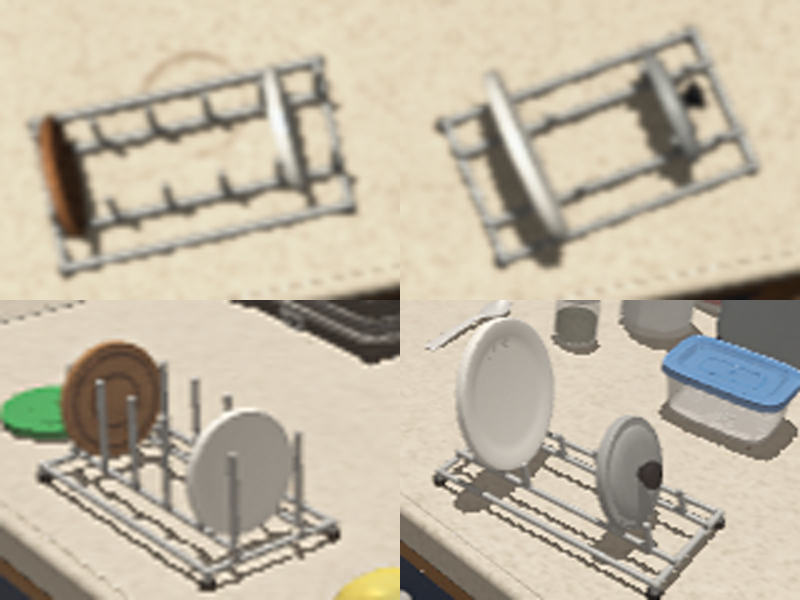

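The crop confirms it. The large white plate (crop right, centre about px (431,219) top, (402,307) scene) and the knobbed lid are in the low stand. The saucer stands in the right (−y) end gap and the trivet in the left one. Now triangulating.

```bash
cat > h.py <<'E'
import numpy as np,cv2
def ray(K,E,px):
    d=E[:3,:3].T@np.linalg.inv(K)@[*px,1]; return -E[:3,:3].T@E[:3,3],d/np.linalg.norm(d)
def cam(n): z=np.load(f"{n}.npz");return z["K"],z["E"]
def onz(c,px,z): o,d=ray(*c,px);return o+d*(z-o[2])/d[2]
def tri(a,pa,b,pb):
    A=[];r=[]
    for c,p in((a,pa),(b,pb)):
        o,d=ray(*c,p);M=np.eye(3)-np.outer(d,d);A.append(M);r.append(M@o)
    return np.linalg.lstsq(np.vstack(A),np.hstack(r),rcond=None)[0]
def wcam():
    from plant import robot,read_camera
    from scipy.spatial.transform import Rotation as R
    s=robot.read_state();c=read_camera("wrist");T=np.eye(4);T[:3,:3]=R.from_rotvec(s["orientation"]).as_matrix();T[:3,3]=s["tool_pos"]
    return c["image"],c["K"],np.linalg.inv(T@c["mount"])
E
python3 - <<'E'
from h import *
T=cam("top");S=cam("scene");p=lambda n,v:print(n,np.round(1000*v))
p("plate c",tri(T,(431.25,218.75),S,(402,307.2)))
p("plate c z80",onz(T,(431.25,218.75),.08))
p("lid",tri(T,(467,206.75),S,(452,338.8)))
p("plate top S",onz(S,(402.8,276.8),.14)); p("plate bot S",onz(S,(401.5,337.5),.018))
# scene crop: saucer (240,470)->
f=lambda x,y:(245+x/4,210+(y-300)/4)
p("saucer",tri(T,(300.75,242),S,f(240,472)));p("trivet",tri(T,(246,254.5),S,f(111,399)))
a=onz(T,(300.75,242),.057);b=onz(T,(246,254.5),.057);p("s",a);p("t",b)
d=b-a;print(np.linalg.norm(d),np.degrees(np.arctan2(-d[0],d[1])),(a+b)/2)
g=lambda x,y:(400+x/4,180+y/4)
q=[onz(T,g(*v),.02) for v in((445,124),(690,35),(752,168),(503,258))]
for v in q:p("stand",v)
for u,v in((1,0),(2,3)):
    d=q[v]-q[u];print(np.degrees(np.arctan2(-d[0],d[1])))
# plate edge ends in top view
E
```

```text
plate c [ 486. -195.   79.]
plate c z80 [ 488. -196.   80.]
lid [ 506. -311.   57.]
plate top S [ 500. -176.  140.]
plate bot S [ 469. -213.   18.]
saucer [498. 177.  58.]
trivet [492. 334.  59.]
s [499. 176.  57.]
t [494. 334.  57.]
0.15794778994996608 1.9024656868577907 [0.49615385 0.25493122 0.057     ]
stand [ 478. -449.   20.]
stand [ 508. -645.   20.]
stand [ 402. -660.   20.]
stand [ 372. -462.   20.]
8.815762175843224
8.43592413916681
```

Lean is toward +y. The top rim is near (483,−174) and the stand yaw is about 9.5°. The target gap is near (497,215) with the rack yaw about 2°. Moving above the plate.

```bash
python3 -m inch '[35,-5,70,7,100,60,-30,70,14,100,75,-70,70,20,100,90,-110,70,25,100,105,-150,70,30,100,115,-190,70,30,100,125,-230,70,30,100,140,-270,70,30,100,150,-310,70,30,100,160,-350,70,30,100]'
python3 -m inch '[15,-37,0,0,100,30,-75,0,0,100,43,-112,0,0,100,56,-150,0,0,100,70,-187,0,0,100,80,-225,0,0,100,90,-262,0,0,100,100,-300,0,0,100,105,-337,0,0,100,110,-370,0,0,100]'
```

```text
t: 0.93
tool_pos: [0.3633, 0.2262, 0.2501]
orientation: [0.269, -3.13, 0.0]
force: [0.6, 0.0, 0.1]
opening: 0.093
gripper_force: 0.0
t: 1.77
tool_pos: [0.4731, -0.1443, 0.2499]
orientation: [0.267, -3.13, -0.0]
force: [1.3, 0.1, -0.3]
opening: 0.0931
gripper_force: 0.0
```

Run:
```python
from h import *
im,K,E=wcam();cv2.imwrite("pics/w1.png",im);np.savez("w1.npz",K=K,E=E)
from plant import robot
s=robot.read_state();print(s["t"],s["tool_pos"],s["orientation"],s["q"])
```

```text
1.8167 [ 0.47319691 -0.14916384  0.24946078] [ 0.26239368 -3.12910904  0.00434058] [-0.40609665 -0.17131517  1.66121847 -0.00315476  1.6517106  -2.14446791]
```

View pics/w1.png

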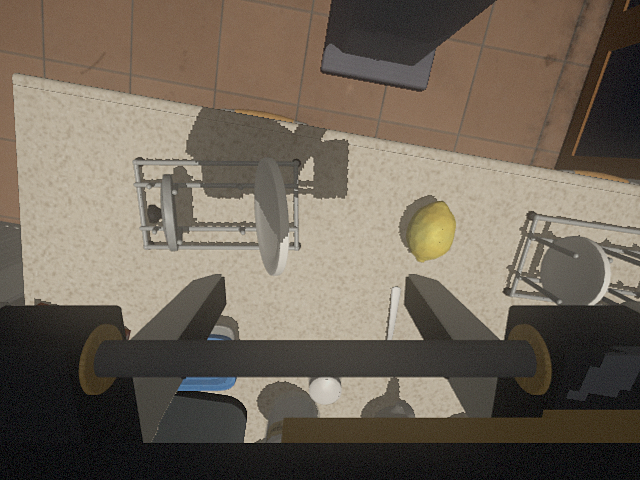

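The wrist view shows the plate at (272,215) with its top rim strip near (285,215), leaning right (+y). The lid is at (170,212), the lemon at (432,230), and the rack with the saucer at (575,270).

Run:
```python
from h import *
W=cam("w1");im=cv2.imread("pics/w1.png")
for r in (165,180,200,215,230,250,265): print(r,im[r,250:296:2].mean(1).astype(int).tolist())
a=onz(W,(266,158),.08);b=onz(W,(274,274),.08);d=b-a
print(a,b,np.linalg.norm(d),np.degrees(np.arctan2(d[1],d[0])))
for z in(.138,.141): print(onz(W,(285.5,215),z))
a=onz(W,(139,161),.018);b=onz(W,(297,163),.018);c=onz(W,(297,246),.018);e=onz(W,(147,247),.018)
for u,v in((b,a),(c,e)): d=u-v;print("stand",np.degrees(np.arctan2(-d[0],d[1])))
R=E=W[1][:3,:3];print("tool yaw",np.degrees(np.arctan2(-R[0,0],R[0,1])))
# rack corner pts
```

```text
165 [77, 75, 74, 76, 91, 95, 92, 92, 94, 95, 103, 100, 100, 102, 80, 74, 71, 75, 80, 74, 78, 75, 73]
180 [88, 92, 92, 100, 98, 100, 94, 95, 97, 96, 93, 92, 105, 108, 108, 105, 108, 91, 88, 88, 86, 85, 80]
200 [177, 180, 141, 121, 99, 99, 100, 96, 99, 100, 98, 98, 103, 98, 113, 114, 111, 106, 113, 161, 164, 172, 122]
215 [166, 175, 163, 144, 146, 140, 131, 112, 96, 92, 100, 101, 99, 102, 101, 116, 111, 113, 111, 136, 175, 176, 125]
230 [152, 154, 152, 135, 143, 147, 134, 131, 131, 129, 121, 112, 98, 102, 102, 111, 116, 114, 114, 103, 164, 161, 160]
250 [173, 172, 175, 169, 183, 136, 132, 137, 132, 130, 130, 126, 123, 109, 119, 200, 205, 204, 204, 170, 167, 166, 154]
265 [173, 180, 174, 177, 174, 176, 178, 138, 129, 128, 122, 117, 118, 124, 192, 193, 190, 193, 179, 184, 180, 173, 169]
[ 0.42387787 -0.20349036  0.08      ] [ 0.5514253  -0.17726832  0.08      ] 0.1302149811858696 11.61737385636583
[ 0.46822374 -0.17147166  0.138     ]
[ 0.46757456 -0.17132236  0.141     ]
stand 9.001746870378652
stand 10.102740720888177
tool yaw 9.71329741841454
```

```bash
python3 -m inch '[7,-15,-20,0,60,7,-15,-50,0,60,7,-15,-80,0,60,7,-15,-105,0,60,7,-15,-125,0,60,7,-15,-137,0,60,7,-15,-137,0,60,7,-15,-137,0,60,7,-15,-137,0,60]' 20
```

```text
t: 2.57
tool_pos: [0.4814, -0.1573, 0.115]
orientation: [-0.268, 3.128, -0.002]
force: [-0.4, -0.0, -0.4]
opening: 0.0556
gripper_force: 0.0
```

Run:
```python
from h import *
im,K,E=wcam();np.savez("w2.npz",K=K,E=E)
from plant import read_camera
s=read_camera("scene")["image"]
cv2.imwrite("pics/w2.png",np.hstack([cv2.resize(im[100:400,100:500],(400,300)),cv2.resize(s[220:370,320:520],(400,300))]))
```

```text
(no output)
```

View pics/w2.png

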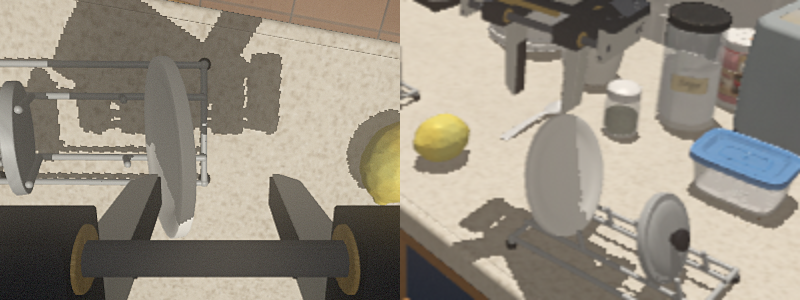

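Left crop: the plate's rim (165,150) lies between the fingers but nearer the left one (150,190). The measured pose is 15 mm short in y. Centring, then closing.

```bash
python3 -m inch '[2,-14,-2,0,60,2,-14,-2,0,60,2,-14,-2,0,60,2,-14,-2,0,30,2,-14,-2,0,15,2,-14,-2,0,5,2,-14,-2,0,0,2,-14,-2,0,0,2,-14,-2,0,0,2,-14,-2,0,0]' 20
python3 -m inch '[0,0,0,0,0,0,0,0,0,0,0,0,0,0,0,0,0,0,0,0]' 35
```

```text
t: 3.5
tool_pos: [0.4824, -0.1708, 0.1114]
orientation: [0.268, -3.13, -0.0]
force: [-0.7, 0.0, -0.2]
opening: 0.0136
gripper_force: 0.0
t: 3.83
tool_pos: [0.4824, -0.1709, 0.1114]
orientation: [0.268, -3.13, -0.0]
force: [0.2, -0.0, 0.0]
opening: 0.0005
gripper_force: 0.0
```

Run:
```python
from h import *
im,K,E=wcam();np.savez("w3.npz",K=K,E=E)
from plant import read_camera
s=read_camera("scene")["image"]
cv2.imwrite("pics/w3.png",np.hstack([cv2.resize(im[100:400,100:500],(400,300)),cv2.resize(s[220:370,320:520],(400,300))]))
```

```text
(no output)
```

View pics/w3.png

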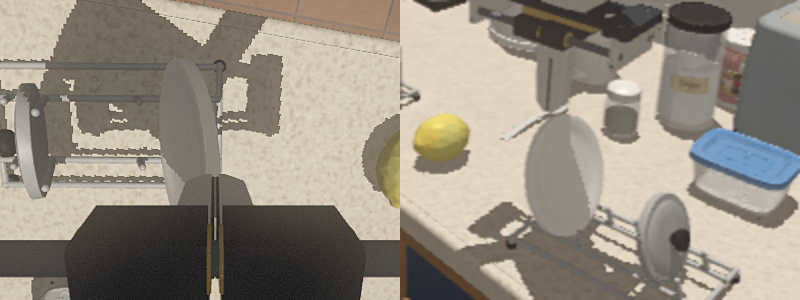

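The fingers shut fully (opening 0.5 mm), so the grasp missed: they appear behind the plate at (553,100). I'll check the lean direction by projecting top and bottom rim points for both leans.

Run:
```python
from h import *
c=np.array([.487,-.193,.08]);ps=np.radians(10);n=np.array([-np.sin(ps),np.cos(ps),0]);t=np.array([np.cos(ps),np.sin(ps),0])
for nm in("w1","w3","top","scene"):
    K,E=cam(nm);print(nm,"cam",np.round(-E[:3,:3].T@E[:3,3],3))
    for s in(1,-1):
        u=np.array([0,0,1])*np.cos(np.radians(20))+s*np.sin(np.radians(20))*n
        P=[c+.065*u,c-.065*u,c+.065*t,c-.065*t]
        q=[(K@(E[:3,:3]@p+E[:3,3])) for p in P];print(s,[np.round(v[:2]/v[2]).tolist() for v in q])
K,E=cam("w3");q=K@(E[:3,:3]@np.array([.4824,-.1709,.1114])+E[:3,3]);print(q[:2]/q[2])
```

```text
w1 cam [ 0.4   -0.156  0.453]
1 [[283.0, 231.0], [257.0, 208.0], [270.0, 273.0], [265.0, 157.0]]
-1 [[235.0, 231.0], [292.0, 208.0], [270.0, 273.0], [265.0, 157.0]]
w3 cam [ 0.409 -0.182  0.314]
1 [[312.0, 286.0], [263.0, 231.0], [284.0, 333.0], [279.0, 158.0]]
-1 [[230.0, 286.0], [313.0, 231.0], [284.0, 333.0], [279.0, 158.0]]
top cam [0.16 0.21 1.59]
1 [[427.0, 216.0], [433.0, 222.0], [421.0, 199.0], [440.0, 240.0]]
-1 [[442.0, 211.0], [419.0, 227.0], [421.0, 199.0], [440.0, 240.0]]
scene cam [-0.127 -0.713  0.605]
1 [[396.0, 278.0], [409.0, 334.0], [418.0, 294.0], [385.0, 319.0]]
-1 [[414.0, 285.0], [392.0, 325.0], [418.0, 294.0], [385.0, 319.0]]
[313.06591183 265.96905461]
```

Run:
```python
from h import *
S=cam("scene")
pr=lambda p:(lambda v:np.round(v[:2]/v[2],1))(S[0]@(S[1][:3,:3]@np.array(p)+S[1][:3,3]))
print("w2 left finger tip",pr([.477,-.129,.115]),pr([.474,-.112,.115]),"right",pr([.486,-.185,.115]))
print("w3 tip",pr([.4824,-.1709,.1114]))
for z in(.1,.115,.13,.145): print(z,onz(S,(377.5,266.5),z))
from plant import read_camera
t=read_camera("top")["image"];s=read_camera("scene")["image"]
g=lambda im,x,y,w:cv2.resize(im[y:y+w*3//4,x:x+w],(400,300),interpolation=cv2.INTER_CUBIC)
cv2.imwrite("pics/c4.png",np.hstack([g(s,360,230,100),g(t,390,170,100)]))
```

```text
w2 left finger tip [378.7 281.4] [372.3 278.8] right [400.5 290.7]
w3 tip [394.3 289.9]
0.1 [ 0.5426392  -0.05873657  0.1       ]
0.115 [ 0.52273941 -0.07816266  0.115     ]
0.13 [ 0.50283962 -0.09758875  0.13      ]
0.145 [ 0.48293983 -0.11701483  0.145     ]
```

View pics/c4.png

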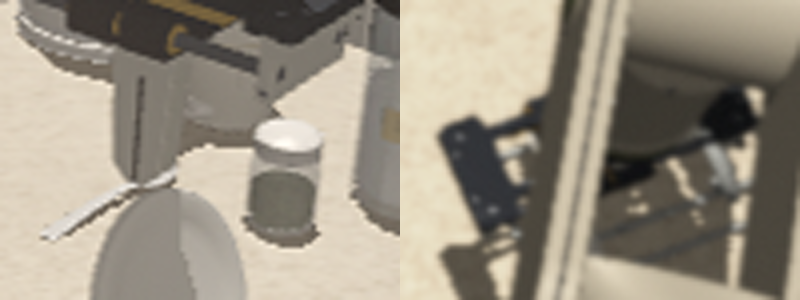

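In the scene crop the shut fingertips end at (137,185), px (394,276), right on the plate's top edge. The column agrees with the TCP but the row is 14 px high, so the real tips sit about 30 mm higher than reported. The lateral position is right. Opening, going 28 mm lower, and checking before closing.

```bash
python3 -m inch '[0,0,6,0,60,0,0,6,0,60,0,0,6,0,60,0,0,6,0,60,0,0,6,0,60,0,0,6,0,60]' 20
python3 -m inch '[0,0,-12,0,60,0,0,-24,0,60,0,0,-34,0,60,0,0,-34,0,60,0,0,-34,0,60]' 20
python3 - <<'E'
from h import *
im,K,E=wcam();np.savez("w5.npz",K=K,E=E)
from plant import read_camera
s=read_camera("scene")["image"]
cv2.imwrite("pics/c5.png",np.hstack([cv2.resize(im[100:400,100:500],(400,300)),cv2.resize(s[230:305,360:460],(400,300))]))
E
```

```text
t: 4.53
tool_pos: [0.4824, -0.1709, 0.1173]
orientation: [0.268, -3.13, -0.0]
force: [-0.3, -0.6, -0.0]
opening: 0.0359
gripper_force: 0.0
t: 4.95
tool_pos: [0.4812, -0.1703, 0.0817]
orientation: [0.268, -3.127, -0.003]
force: [0.6, 0.3, -0.1]
opening: 0.0557
gripper_force: 0.0
```

View pics/c5.png

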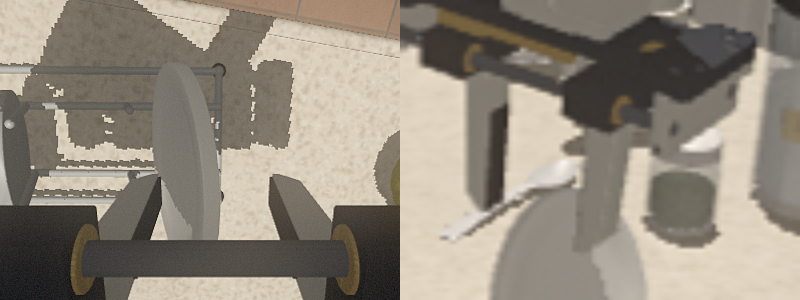

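Right crop: the near finger (597,240) is now in front of the plate and the other (487,200) behind, with the rim between them. Closing.

```bash
python3 -m inch '[0,0,0,0,40,0,0,0,0,30,0,0,0,0,20,0,0,0,0,10,0,0,0,0,0,0,0,0,0,0,0,0,0,0,0,0,0,0,0,0,0,0,0,0,0,0,0,0,0,0]' 25
python3 -m inch '[0,0,0,0,0,0,0,0,0,0,0,0,0,0,0,0,0,0,0,0]' 40
```

```text
t: 5.88
tool_pos: [0.4825, -0.1715, 0.0835]
orientation: [-0.268, 3.13, -0.001]
force: [0.7, -3.8, -1.3]
opening: 0.0134
gripper_force: 23.7
t: 6.22
tool_pos: [0.4826, -0.1716, 0.0836]
orientation: [-0.268, 3.13, -0.002]
force: [0.2, -4.8, -2.2]
opening: 0.0125
gripper_force: 37.5
```

```bash
python3 -m inch '[0,0,5,0,0,0,0,12,0,0,0,0,20,0,0,0,0,30,0,0,0,0,40,0,0,0,0,55,0,0,0,0,70,0,0,0,0,90,0,0,0,0,110,0,0,0,0,110,0,0]' 40
python3 - <<'E'
from h import *
im,K,E=wcam();np.savez("w6.npz",K=K,E=E)
from plant import read_camera
s=read_camera("scene")["image"];cv2.imwrite("pics/s6.png",s)
cv2.imwrite("pics/c6.png",np.hstack([cv2.resize(im[100:400,100:500],(400,300)),cv2.resize(s[200:350,320:520],(400,300))]))
E
```

```text
t: 7.05
tool_pos: [0.4846, -0.1711, 0.1986]
orientation: [-0.268, 3.124, -0.004]
force: [0.6, -0.4, -2.5]
opening: 0.0082
gripper_force: 40.0
```

View pics/c6.png

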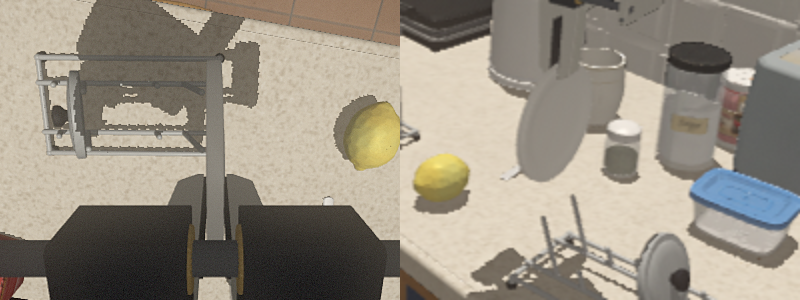

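The plate is held, hanging vertical (edge-on at (215,150) in the wrist crop), and the lid has not moved. Carrying it to above the rack.

```bash
python3 -m inch '[2,15,10,0,0,4,50,20,-2,0,6,85,20,-4,0,8,120,20,-6,0,10,155,20,-8,0,12,190,20,-8,0,13,225,20,-8,0,13,260,20,-8,0,13,295,20,-8,0,13,320,20,-8,0]' 40
python3 -m inch '[0,20,0,0,0,0,40,0,0,0,0,55,0,0,0,0,60,0,0,0,0,60,0,0,0,0,60,0,0,0,0,60,0,0,0]' 40
python3 - <<'E'
from h import *
im,K,E=wcam();np.savez("w7.npz",K=K,E=E);cv2.imwrite("pics/w7.png",im)
from plant import read_camera
s=read_camera("scene")["image"];cv2.imwrite("pics/s7.png",s)
t=read_camera("top")["image"];cv2.imwrite("pics/t7.png",t)
cv2.imwrite("pics/c7.png",np.hstack([cv2.resize(im[60:360,120:520],(400,300)),cv2.resize(s[160:295,220:400],(400,300),interpolation=cv2.INTER_CUBIC)]))
E
```

```text
t: 7.98
tool_pos: [0.4937, 0.152, 0.2112]
orientation: [0.051, -3.138, -0.001]
force: [0.9, 0.4, -3.3]
opening: 0.0084
gripper_force: 39.9
t: 8.57
tool_pos: [0.4952, 0.2081, 0.2127]
orientation: [0.048, -3.14, 0.001]
force: [-0.2, -1.0, -3.0]
opening: 0.0084
gripper_force: 40.0
```

View pics/c7.png

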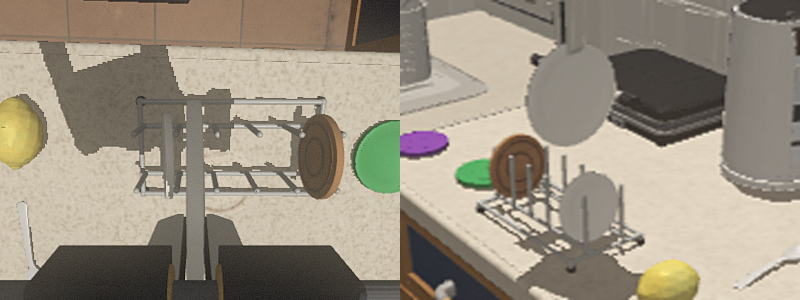

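Run:
```python
from h import *
W=cam("w7");S=cam("scene");f=lambda x,y:(120+x,60+y);g=lambda x,y:(220+x*.45-180,160+y*.45)
im=cv2.imread("pics/w7.png")
for r in(160,190,220,250): print(r,im[r,296:340:2].mean(1).astype(int).tolist())
a=onz(W,f(168,155),.057);b=onz(W,f(321,156),.057);d=b-a
print("wrist",a,b,np.linalg.norm(d),np.degrees(np.arctan2(-d[0],d[1])),"gap",.75*a+.25*b)
c=[onz(W,f(*p),.02) for p in((140,101),(323,101),(342,191),(141,194))]
print("corners",np.round(c,3),np.mean(c,0)); 
for u,v in((0,1),(3,2)): e=c[v]-c[u];print(np.linalg.norm(e),np.degrees(np.arctan2(-e[0],e[1])))
R=W[1][:3,:3];print("tool yaw",np.degrees(np.arctan2(-R[0,0],R[0,1])))
for z in(.19,.206,.22): print("plate edge",z,onz(W,f(194,97),z))
# plate in scene: top, bottom rows at y=.208
pr=lambda p:(lambda v:np.round(v[:2]/v[2],1))(S[0]@(S[1][:3,:3]@np.array(p)+S[1][:3,3]))
print("scene plate centre obs",g(570,93),"bottom obs",g(563,146))
for z in(.19,.2,.21,.22):print(z,pr([.495,.208,z]),pr([.495,.208,z-.065]))
```

```text
160 [97, 95, 92, 97, 99, 95, 107, 111, 112, 114, 115, 111, 106, 96, 100, 100, 101, 101, 103, 103, 99, 101]
190 [89, 79, 99, 87, 203, 131, 122, 125, 121, 124, 123, 127, 123, 100, 210, 94, 108, 105, 104, 89, 88, 81]
220 [107, 106, 91, 199, 198, 132, 129, 127, 127, 130, 128, 129, 126, 125, 186, 198, 198, 199, 186, 202, 195, 193]
250 [99, 93, 104, 106, 103, 115, 130, 132, 134, 133, 132, 131, 128, 131, 122, 101, 111, 109, 102, 129, 182, 167]
wrist [0.49537747 0.18082056 0.057     ] [0.49159585 0.34242391 0.057     ] 0.16164758926111653 1.3405133752269545 gap [0.49443206 0.2212214  0.057     ]
corners [[0.442 0.146 0.02 ]
 [0.436 0.351 0.02 ]
 [0.541 0.387 0.02 ]
 [0.552 0.146 0.02 ]] [0.49282261 0.25751953 0.02      ]
0.20451064590470483 1.7198859890985425
0.24107662910461478 2.621100388831329
tool yaw 1.719241159121095
plate edge 0.19 [0.42983234 0.20666507 0.19      ]
plate edge 0.206 [0.42922067 0.20668419 0.206     ]
plate edge 0.22 [0.42868545 0.20670092 0.22      ]
scene plate centre obs (296.5, 201.85) bottom obs (293.35, 225.7)
0.19 [296.7 205. ] [297.4 227.2]
0.2 [296.6 201.5] [297.3 223.9]
0.21 [296.4 198. ] [297.2 220.5]
0.22 [296.3 194.4] [297.1 217.1]
```

In the crop the held plate (194,150) is parallel to the gaps, just to the right of the saucer (168,155); the trivet is at (321,156). The saucer may sit off-centre in its gap, so I locate the tines from the first top picture (tops at z = 91 mm).

Run:
```python
from h import *
T=cam("top");W=cam("w7");f=lambda x,y:(230+x/4,210+y/4)
U=[(95,127,60),(150,108,20),(205,98,-20),(320,80,-100)];L=[(110,200,60),(168,185,20),(222,173,-20),(335,148,-100)]
A=[];B=[]
for r,sx in((U,28),(L,-28)):
    for x,y,ry in r: p=onz(T,f(x,y),.091);A.append(p[:2]);B.append((sx,ry));print(sx,ry,np.round(p,3))
A=np.array(A);B=np.array(B)/1000.
M,_=cv2.estimateAffinePartial2D(B,A);print(M,"scale",np.hypot(*M[:,0]),"yaw",np.degrees(np.arctan2(M[1,0],M[0,0])))
print("gap",M@[0,-.04,1],"saucer gap",M@[0,-.08,1])
c=[onz(T,f(*p),.02) for p in((35,122),(320,62),(350,208),(65,270))];print("frame centre",np.mean(c,0))
im=cv2.imread("pics/w7.png")
# wrist: brightness across tine rows
pw=lambda p:(lambda v:np.round(v[:2]/v[2],1))(W[0]@(W[1][:3,:3]@np.array(p)+W[1][:3,3]))
for sx in(-.028,.028):
    for ry in(-.06,-.02,.02):
        q=M@[sx,ry,1];print(sx,ry,"wrist px top",pw([*q,.091]),"base",pw([*q,.02]))
```

```text
28 60 [0.517 0.304 0.091]
28 20 [0.523 0.264 0.091]
28 -20 [0.523 0.226 0.091]
28 -100 [0.52  0.145 0.091]
-28 60 [0.465 0.303 0.091]
-28 20 [0.467 0.262 0.091]
-28 -20 [0.468 0.224 0.091]
-28 -100 [0.47  0.144 0.091]
[[ 0.98240035 -0.02127356  0.49402531]
 [ 0.02127356  0.98240035  0.24383789]] scale 0.9826306572470934 yaw 1.240527812770036
gap [0.49487625 0.20454187] saucer gap [0.49572719 0.16524586]
frame centre [0.49293584 0.24411419 0.02      ]
-0.028 -0.06 wrist px top [289.3 193.6] base [293.7 184.8]
-0.028 -0.02 wrist px top [331.1 193.9] base [328.3 185.1]
-0.028 0.02 wrist px top [372.9 194.3] base [362.8 185.4]
0.028 -0.06 wrist px top [289.9 249.5] base [294.1 231.6]
0.028 -0.02 wrist px top [329.9 249.8] base [327.4 231.9]
0.028 0.02 wrist px top [369.9 250.1] base [360.7 232.2]
```

Gap centre is about (0.495, 0.205) and the plate is at y≈0.207, yaw matching. Shifting −2 mm and lowering in stages with force checks.

```bash
python3 -m inch '[-1,-2,-6,0,0,-1,-2,-14,0,0,-1,-2,-22,0,0,-1,-2,-30,0,0,-1,-2,-38,0,0,-1,-2,-46,0,0,-1,-2,-54,0,0,-1,-2,-62,0,0,-1,-2,-70,0,0,-1,-2,-70,0,0]' 40
```

```text
t: 9.55
tool_pos: [0.4932, 0.2067, 0.141]
orientation: [0.049, -3.138, 0.001]
force: [-0.5, -0.7, -4.2]
opening: 0.0085
gripper_force: 40.0
```

```bash
python3 -m inch '[0,0,-6,0,0,0,0,-13,0,0,0,0,-20,0,0,0,0,-27,0,0,0,0,-33,0,0,0,0,-38,0,0,0,0,-40,0,0,0,0,-40,0,0]' 40
python3 - <<'E'
from h import *
from plant import read_camera
im,K,E=wcam();np.savez("w8.npz",K=K,E=E);cv2.imwrite("pics/w8.png",im)
s=read_camera("scene")["image"];cv2.imwrite("pics/s8.png",s)
S=cam("scene");a=cv2.imread("pics/s7.png")
# where scene changed; saucer/trivet move check (brown mask)
for n,i in(("s0",cv2.imread("pics/scene0.png")),("s7",a),("s8",s)):
    h=cv2.cvtColor(i,cv2.COLOR_BGR2HSV)[225:280,260:330]
    m=cv2.inRange(h,(5,100,40),(15,255,200));y,x=np.nonzero(m);print(n,len(x),x.mean()+260,y.mean()+225, i[250,296:318].mean(1).astype(int).tolist())
pr=lambda p:(lambda v:np.round(v[:2]/v[2],1))(S[0]@(S[1][:3,:3]@np.array(p)+S[1][:3,3]))
print("seated c",pr([.494,.206,.08]),"top",pr([.494,.206,.145]),"side edges",pr([.429,.204,.08]),pr([.559,.208,.08]))
print("row profile col 297:",s[195:240:1,297].mean(1).astype(int).tolist())
E
```

```text
t: 10.22
tool_pos: [0.494, 0.207, 0.1026]
orientation: [0.049, -3.14, 0.001]
force: [0.4, 0.3, -2.9]
opening: 0.0086
gripper_force: 40.0
s0 367 272.1089918256131 234.4059945504087 [136, 135, 136, 138, 139, 131, 111, 103, 131, 140, 140, 141, 140, 141, 141, 142, 142, 142, 142, 142, 143, 142]
s7 374 272.1016042780749 234.44919786096256 [135, 136, 136, 137, 139, 130, 112, 101, 131, 140, 140, 139, 140, 141, 141, 142, 142, 142, 143, 142, 142, 141]
s8 317 270.26813880126184 234.21766561514195 [135, 135, 135, 137, 139, 130, 111, 103, 131, 140, 140, 140, 140, 140, 141, 142, 141, 142, 142, 142, 141, 142]
seated c [298.  242.4] top [297.3 220.8] side edges [278.7 249. ] [316.2 236.1]
row profile col 297: [58, 97, 119, 118, 117, 117, 118, 118, 118, 117, 118, 118, 118, 119, 118, 117, 119, 120, 119, 119, 119, 118, 119, 118, 118, 117, 117, 115, 122, 135, 136, 137, 137, 137, 137, 137, 137, 137, 137, 137, 137, 137, 137, 137, 137]
```

No contact yet; the saucer's pixels are unchanged. Easing down to contact.

```bash
python3 -m inch '[0,0,-3,0,0,0,0,-5,0,0,0,0,-5,0,0]' 40; python3 -m inch '[0,0,-2,0,0,0,0,-4,0,0,0,0,-4,0,0]' 40
```

```text
t: 10.57
tool_pos: [0.4942, 0.207, 0.0981]
orientation: [0.049, -3.141, 0.0]
force: [-0.4, 0.4, -3.6]
opening: 0.0086
gripper_force: 40.0
t: 10.82
tool_pos: [0.4956, 0.2074, 0.0956]
orientation: [-0.049, 3.139, 0.001]
force: [0.7, 0.5, 2.9]
opening: 0.0086
gripper_force: 40.0
```

Contact at TCP z≈0.0956 (predicted 0.095 for seated). Releasing with a small opening.

```bash
python3 -m inch '[0,0,-1,0,0,0,0,-1,0,0,0,0,-1,0,0]' 40; python3 -m inch '[0,0,0,0,15,0,0,0,0,30,0,0,0,0,40,0,0,0,0,40,0,0,0,0,40,0,0,0,0,40]' 20
python3 - <<'E'
import cv2
from plant import read_camera
s=read_camera("scene")["image"];cv2.imwrite("pics/s9.png",s)
for r in(228,240): print(s[r,270:326].mean(1).astype(int).tolist())
E
```

```text
t: 11.07
tool_pos: [0.4959, 0.2076, 0.0954]
orientation: [-0.049, 3.138, 0.001]
force: [-0.9, 0.3, 8.1]
opening: 0.0084
gripper_force: 40.0
t: 11.57
tool_pos: [0.4943, 0.207, 0.0932]
orientation: [0.049, -3.141, 0.0]
force: [-0.5, 0.5, 0.5]
opening: 0.0367
gripper_force: 0.0
[79, 79, 71, 64, 65, 64, 72, 79, 83, 83, 84, 74, 64, 70, 79, 113, 133, 137, 141, 139, 136, 134, 133, 133, 133, 135, 136, 136, 138, 128, 118, 119, 134, 139, 139, 138, 138, 137, 138, 138, 138, 139, 138, 138, 135, 164, 204, 213, 211, 210, 210, 210, 209, 207, 207, 208]
[103, 90, 78, 78, 72, 68, 64, 98, 99, 90, 127, 142, 140, 135, 135, 132, 133, 136, 136, 137, 136, 136, 137, 138, 137, 137, 137, 131, 131, 135, 140, 140, 139, 138, 137, 138, 137, 138, 138, 138, 139, 139, 139, 140, 146, 142, 133, 181, 207, 211, 208, 208, 209, 210, 210, 208]
```

```bash
python3 -m inch '[0,0,8,0,40,0,0,16,0,40,0,0,26,0,40,0,0,40,0,40,0,0,60,0,40,0,0,85,0,40,0,0,115,0,40,0,0,140,0,40,0,0,150,0,40,0,0,150,0,40]' 20
python3 - <<'E'
import cv2
from h import *
from plant import read_camera
im,K,E=wcam();W=(K,E);cv2.imwrite("pics/w10.png",im)
s=read_camera("scene")["image"];cv2.imwrite("pics/s10.png",s);S=cam("scene")
b=cv2.imread("pics/scene0.png");d=cv2.absdiff(s,b).max(2)
m=(d>15).astype(np.uint8);n,l,st,ce=cv2.connectedComponentsWithStats(m[190:300,230:370])
for i in range(1,n):
    if st[i,4]>40: print(st[i]+[230,190,0,0,0],ce[i]+[230,190])
P=[]
for a in np.linspace(0,2*np.pi,73):
    p=np.array([.494+.065*np.cos(a),.206,.08+.065*np.sin(a)]);v=S[0]@(S[1][:3,:3]@p+S[1][:3,3]);P.append(v[:2]/v[2])
P=np.array(P);print("pred bbox",P.min(0),P.max(0))
h=cv2.absdiff(s,b)[:,:,:].max(2);print("saucer region diff",(d[238:262,303:314]).mean(),"lid region diff",(d[320:360,443:462]).mean())
pw=lambda p:(lambda v:np.round(v[:2]/v[2],1))(K@(E[:3,:3]@np.array(p)+E[:3,3]))
for z in(.08,): print("pred front end",pw([.429,.205,z]))
print("top",pw([.494,.206,.145]))
for r in(150,160,170,180,190,200): print(r,im[r,270:350:2].mean(1).astype(int).tolist())
E
```

```text
t: 12.45
tool_pos: [0.4964, 0.2077, 0.2478]
orientation: [-0.049, 3.135, 0.003]
force: [-0.2, -0.3, 0.7]
opening: 0.0374
gripper_force: 0.0
[ 272  219   57   81 2075] [298.01927711 263.89542169]
pred bbox [278.29650113 220.10963387] [316.5792632  263.98214271]
saucer region diff 2.5946969696969697 lid region diff 1.3855263157894737
pred front end [312.8 148.2]
top [311.5 224. ]
150 [103, 102, 102, 100, 104, 105, 102, 101, 105, 107, 103, 107, 107, 105, 104, 96, 93, 102, 98, 107, 105, 88, 90, 93, 94, 92, 102, 106, 110, 109, 112, 112, 113, 105, 102, 105, 109, 194, 198, 185]
160 [99, 92, 92, 96, 99, 87, 89, 86, 95, 92, 90, 91, 91, 86, 96, 95, 94, 88, 87, 96, 118, 121, 122, 120, 116, 95, 100, 97, 95, 99, 99, 102, 101, 97, 101, 102, 92, 161, 167, 166]
170 [102, 100, 92, 101, 104, 101, 101, 95, 114, 112, 109, 102, 103, 102, 94, 98, 107, 103, 98, 99, 120, 125, 124, 122, 119, 103, 105, 106, 104, 109, 112, 107, 110, 108, 111, 108, 97, 197, 199, 192]
180 [98, 98, 101, 100, 99, 100, 103, 98, 99, 122, 124, 121, 107, 104, 83, 84, 93, 105, 102, 102, 120, 126, 126, 121, 118, 207, 145, 104, 104, 109, 86, 89, 94, 105, 106, 107, 105, 104, 203, 199]
190 [105, 108, 101, 95, 93, 101, 107, 106, 105, 121, 125, 123, 119, 106, 96, 97, 102, 110, 104, 105, 122, 128, 126, 124, 127, 104, 105, 106, 112, 110, 108, 109, 101, 103, 108, 106, 97, 201, 191, 198]
200 [185, 193, 199, 199, 192, 196, 204, 97, 113, 125, 129, 128, 131, 98, 103, 107, 107, 110, 108, 103, 125, 134, 133, 130, 124, 160, 188, 190, 193, 194, 202, 160, 118, 110, 139, 203, 205, 203, 198, 195]
```

The plate stands upright in the gap (wrist px x≈314 against 313 predicted; scene top row 219 against 220). The saucer and lid pixels are unchanged. Handing in.

```bash
python3 -m inch '[0,0,0,0,40,0,0,0,0,40,0,0,0,0,40,0,0,0,0,40]' && python3 -c "from plant import job;print(job.close_job())"
```

```text
t: 12.88
tool_pos: [0.4939, 0.2069, 0.2422]
orientation: [0.049, -3.139, 0.001]
force: [0.1, 0.0, 0.0]
opening: 0.0371
gripper_force: 0.0
the job is handed in; nothing more can be done
None
```

The plate now stands upright in the rack gap next to the saucer, held until it touched the rack wires and then released; the lid and saucer look unmoved in the final images, and the job was handed in at about 13 s.

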